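Plug the roller head into the flushing pump and hold it down

ROBOT

A 7-joint arm with a two-finger parallel gripper is mounted at the origin on the work surface. World frame = base frame: x ahead of the robot, y to its left, z up, the work surface at z = 0. Lengths are in mm, angles in rad, forces in N, time in s.
With the tool pointing down it reaches from about 400 to 900 mm from the base axis. Payload 5.5 kg.
Tool frame: the origin (TCP) lies at the very end of the fingers, on their centre line; the grasp point (between the pads) lies pinch_z behind it (pinch_z is the distance from the TCP to the grasp point, in mm); z points along the fingers, y is the line along which they close (so a half turn about z gives the same grasp; the last joint's range is limited). The gripper opens to 85 mm and grips with 20 to 120 N. Pads are 22 mm wide; open, the fingers measure 114 mm over their backs; the gripper's body (76 mm by 85 mm) begins 54 mm behind the grasp point. The pads swing forward as they close: fully open they stand 13 mm farther back than shut.
Start: joints at [-0.913, 0.501, -0.427, 1.55, 0.221, 1.138, -0.21], TCP at [249.969, 600.013, 231.31] pointing down, gripper open.
Joint ranges: [-2.88, 2.88], [-0.31, 2.03], [-1.54, 1.56], [0.2, 2.42], [-1.41, 4.55], [0.19, 2.02], [-2.57, 2.57]. Speed limits (rad/s): [2.57, 2.57, 3.14, 3.14, 3.14, 3.14, 3.14].

INTERFACE

Orientations are given as a unit quaternion [x, y, z, w].
In Python, from cell import * gives the robot as it stands.
- The arm moves only by the shell command python3 -m creep 'ROWS' [OPENING] [FORCE]. ROWS is JSON, a list of rows, each an object of numbers: "dx", "dy", "dz": the shift along the tool's x, y, z in units of 250 mm (1.0 is 250 mm); "ax", "ay", "az": the turn, a rotation vector about the tool's x, y, z in units of 90 degrees (1.0 is 90 degrees). In form: [{"dx": .., "dy": .., "dz": .., "ax": .., "ay": .., "az": ..}, ...]. A call has 1 to 20 rows; each row is the pose to reach, as a shift and turn from the pose commanded when the call began, along the tool's axes at that moment; what a row does not reach only later rows make up. A row lasts 1/8 s, in which the tool goes at most 62.5 mm and 10.7 degrees, less where a joint would pass 70% of its speed; a pose out of reach is approached as far as the arm can. A call with a number of a shift or a turn outside -1 to 1 is refused whole. A call with a gripper value outside its range is refused whole. OPENING is the gripper command: -1 is shut, 1 is fully open, values between are in proportion, set as the call begins (- or left out, the last holds). The fingers move at their own pace and stop on an object; FORCE is the grip in N (left out, the last holds). Time passes only in rows, so rows that repeat a pose let the fingers close. It gives the time, the measured TCP pose, the force, the opening and the grip force at its end, in the units of the state.
- sense(): the state, without advancing time (a new reading comes with each control period).
- get_image(name): name is "scene" or "top"; returns a dict with "frame" (480x640x3 uint8, red, green, blue), "mtx" (3x3 intrinsics, pixels), "distortion" ([k1, k2, p1, p2, k3] as OpenCV has them; the pictures are not rectified), "extrinsics" (4x4, takes a point from world to camera coordinates). Camera axes: x right, y down, z forward; pixel columns grow to the right and rows downward; lengths in mm; the calibration is good to about 2 mm. A picture is of the moment at which its call begins. There is no depth.
- close_job(): hands the job in; it is judged then, once.
The state is a dict: "time": time; "joint_pos": joint angles; "dq": joint speeds; "joint_torque": joint torques, N m; "eef_pos": TCP position; "tool_rot": TCP orientation; "ft_force": force on the tool from outside, world axes, zero at the start; "torque": the same for the moment, N m; "opening": finger opening in mm; "finger_force": force on a finger pad.
Only numpy, scipy, OpenCV 4.12 (cv2) and the standard library are available. Lean on these libraries where they do the work, as an engineer would, in place of code of your own. Each camera call takes 0.05 s, during which the arm holds its last target. There are 200 camera calls.

TASK

Take the roller head with the flat bar grip out of the rack and slide its stem down into the upright collar on top of the flushing pump; turn it until its splines drop into the drive, push it fully home against the spring pin so that its disc sits on the collar's rim, and finish while still holding it pressed down there (the spring pushes it out if you let go). Leave the other two heads in the rack and the other things on the table where they stand.

Things in the scene. Friction and masses are not known exactly. Their poses are not given: they have to be found in the camera images.
- head_bar: The roller head to fit: grey plastic and steel, 86 mm tall, 0.11-0.22 kg, upright in any of the rack's holes, any yaw. Origin: centre of its tip's underside, z up. From below: z 0-15 mm splined tip, a cross of two bars 26 x 8 mm along its x and y, the lowest 5 mm tapering to 22 x 5; z 15-36 round shank, 28 mm across; z 36-58 disc with three rollers, 54 mm across; then the bar grip.
- bar (a point): Middle of the head's flat bar grip, 72 mm above the tip's underside. The bar spans z 58-86 mm, is 44 mm long along the head's x and 12 mm thick along its y. The splines are in line with the bar and square to it: the tip is the same every quarter turn. The other two heads have a round knob or a thin round post instead of a bar.
- port (a point): Centre of the collar's mouth in the plane of its rim, 129 mm above the table; axes are the pump's (z up). The collar is a grey upright tube, 52 mm outer, 31 mm inner diameter. Fully home, the head's tip has its underside 36 mm below the rim and the head's disc rests on the rim (hard stop).
- drive_top (a point): Centre of the top of the drive, 23 mm below the rim inside the collar. The drive is a white plastic disc with a cross-shaped slot open upwards, arms 10.5 mm wide and over 13 mm deep, reaching out to the collar's wall; the head's cross-shaped tip drops into it when turned to match. Unmeshed, the tip stands on this top. Axes turn with the drive: slots along x and y.
- pump: The flushing pump, fixed to the table: a white box 220 x 180 mm, its top 90 mm above the table, the collar upright in the middle of the top. Origin: centre of its underside on the table; x and y along its sides, z up.
- drive (a joint): Angle of the drive in the collar, rad: at 0 the cross-shaped slot lies along the pump's x and y axes; positive is anticlockwise seen from above. The slots repeat every quarter turn. It is stiff (0.5 N m) and stays where it is unless forced.
- pin (a joint): Spring pin (9 mm diameter) in the middle of the drive, m: 0 at rest, its top 4 mm below the drive's top (27 mm below the rim); grows as it is pushed down, about 9 mm when the head is fully home. It pushes up with about 4 N at rest and 8 N when the head is home.
- rack: White plastic rack block fixed to the table, 75 x 290 x 34 mm (x, y, z), with three holes of 31 mm diameter through it on its y axis at y = -100, 0 and +100 mm. The heads' stems stand on the table in the holes, with the discs 2 mm clear of the block. Origin: centre of its underside.
- head_knob: Another roller head standing in the rack, of the same make, with a round knob 32 mm in diameter on top, 84 mm tall. Origin: centre of the stem's underside. Not needed, leave it.
- head_post: Another roller head standing in the rack, disc 44 mm in diameter, a thin round post 14 mm in diameter on top, 86 mm tall. Origin: centre of the stem's underside. Not needed, leave it.
- dish: Shallow steel dish, 110 mm diameter, 36 mm tall; origin at its underside. Leave it.
- cup: Clear plastic cup, 68 mm diameter, 70 mm tall; origin at its underside. Leave it.
- brush: White cleaning brush, 200 mm long, lying along its x; origin under its middle. Leave it.
- vial: Small amber jar, 44 mm diameter, 80 mm tall; origin at its underside. Leave it.
Mind the look-alikes: they are no part of the job. What is shaped like the head_bar but blue is not meant.

How it is judged:
By the outcome, as a careful person would: the job done as asked, in the order asked, and still so for the second after the job is handed in, while the arm keeps its last pose, push and grip.
It also fails if it takes over 45 s, if anything falls off the work surface, if the arm or the gripper's body presses on something with over 40 N, if the wrist force passes 120 N, or if a joint passes its speed limit or range.

## Working session

There is one attempt and no reset: what is moved stays moved. The work goes in short steps, Python scripts to look and compute and a shell command to move; the robot and the scene stay as the last step left them, time stands still between calls to the robot, and variables do not carry over. Pictures are saved under pics/ and viewed, at most 10 in all, crops included, and the job is handed in when it is done.

```bash
mkdir -p pics; ls
python3 - <<'E'
from cell import *
import cv2
for n in("scene","top"):
    d=get_image(n);cv2.imwrite(f"pics/{n}0.png",d["frame"][:,:,::-1]);print(n,d["mtx"],d["distortion"],d["extrinsics"])
s=sense();print(s)
try: print(pinch_z)
except Exception as e: print(e)
E
```

```text
pics
scene [[575.46064235   0.         323.72601694]
 [  0.         575.46064235 229.12135751]
 [  0.           0.           1.        ]] [0.03958817 0.         0.         0.         0.        ] [[ 3.79857440e-01  9.24955632e-01 -1.28609410e-02 -1.10220083e+02]
 [ 7.94606693e-01 -3.33381326e-01 -5.07402300e-01 -3.75624626e+02]
 [-4.73612213e-01  1.82521149e-01 -8.61613313e-01  1.54861899e+03]
 [ 0.00000000e+00  0.00000000e+00  0.00000000e+00  1.00000000e+00]]
top [[435.86108294   0.         315.59807619]
 [  0.         435.86108294 240.49590872]
 [  0.           0.           1.        ]] [-0.02921154  0.          0.          0.          0.        ] [[ 2.73845669e-02 -9.99452805e-01 -1.85520070e-02 -8.85997425e+01]
 [-9.93820999e-01 -2.52238624e-02 -1.08090600e-01  5.15464085e+02]
 [ 1.07563500e-01  2.13973884e-02 -9.93967930e-01  9.74821111e+02]
 [ 0.00000000e+00  0.00000000e+00  0.00000000e+00  1.00000000e+00]]
{'time': 0.1, 'joint_pos': array([-0.91281494,  0.50176532, -0.42677587,  1.55136583,  0.22081969,
        1.1382885 , -0.21029984]), 'dq': array([ 0.00116718, -0.00195841, -0.00083359, -0.00150237, -0.00052303,
       -0.00011646, -0.00033969]), 'joint_torque': array([-1.10796772e-02, -5.70807731e+01, -5.83872467e+00, -2.81749159e+01,
        1.03289809e-02,  5.52876096e-03,  2.56395498e-05]), 'eef_pos': array([249.80957583, 599.39433335, 230.34474547]), 'tool_rot': array([ 1.96095073e-01,  9.80584487e-01, -8.65895884e-04, -1.89483045e-04]), 'ft_force': array([0.30584888, 0.2806468 , 0.00154746]), 'torque': array([ 0.02133717,  0.01462951, -0.00106426]), 'finger_force': 0.0, 'opening': 85.37793213940304}
18.700000000000003
```

View pics/scene0.png

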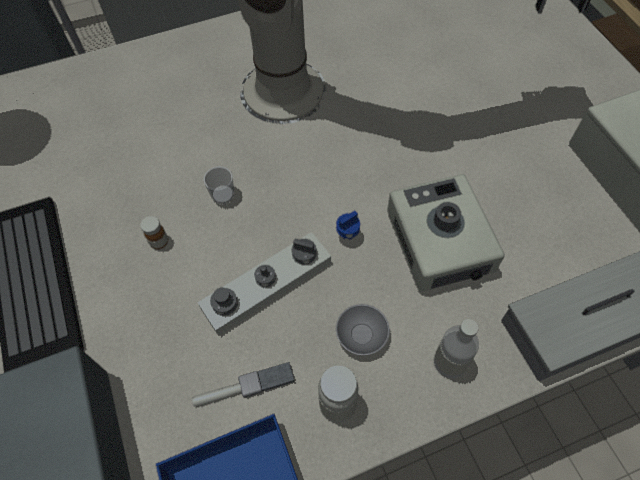

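View pics/top0.png

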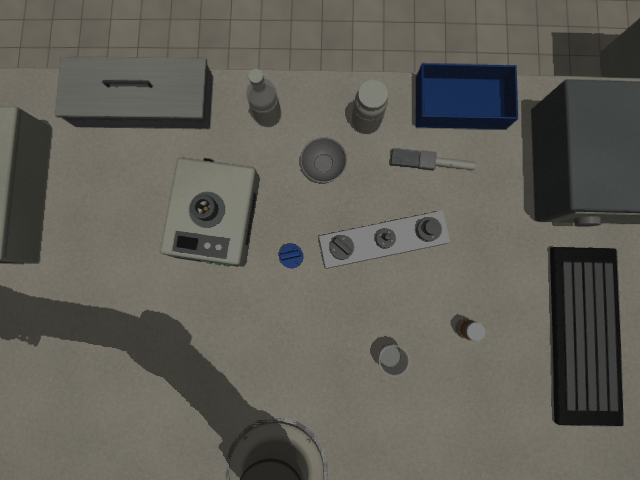

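Scene: the rack holds three heads. The knob is at scene (224,300) / top (429,229), the post at (265,275) / (385,238), and a grey bar head at (304,250) / (341,247). There is also a blue bar look-alike on the table at (348,225) / (290,255). The grey bar head in the rack fits the description. The collar is at top (206,208) and scene (448,216). I'll confirm with an enlarged crop.

Run:
```python
import cv2,numpy as np
t=cv2.imread("pics/top0.png");s=cv2.imread("pics/scene0.png")
def c(i,u,v,r,w=400): return cv2.convertScaleAbs(cv2.resize(i[v-r:v+r,u-r:u+r],(w,w*3//4*4//3),interpolation=cv2.INTER_CUBIC),alpha=1.6)
A=np.hstack([c(t,341,247,20,300),c(t,206,208,20,300)]);B=np.hstack([c(s,304,250,20,300),c(s,448,216,20,300)])
cv2.imwrite("pics/crop1.png",np.vstack([A,B]))
```

```text
(no output)
```

View pics/crop1.png

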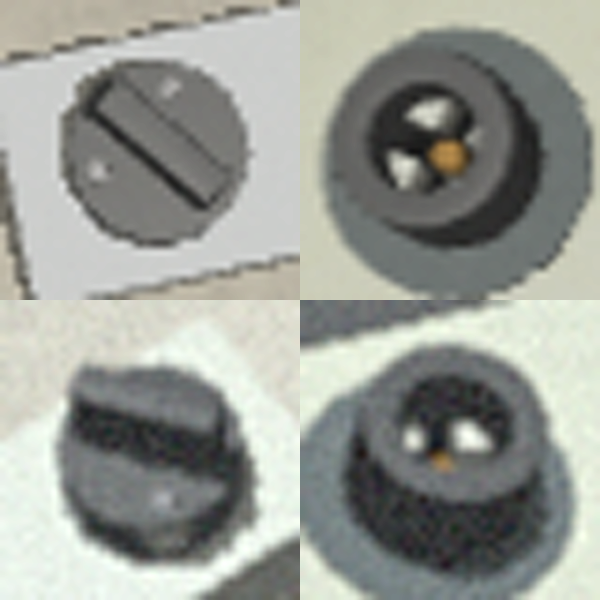

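The crops confirm it: the bar head is grey with a rectangular bar, its top face running from crop (113,80) to (222,190). Inside the collar I can see white drive lands at crop (435,110), (408,168) and (475,130), and a brass pin at (450,153). Next I'll cast rays.

```bash
cat > h.py <<'E'
import numpy as np,cv2
from cell import *
from scipy.spatial.transform import Rotation as R
def ray(d,px,z):
    p=cv2.undistortPoints(np.array(px,float).reshape(-1,1,2),d["mtx"],np.array(d["distortion"])).reshape(-1,2)
    E=np.array(d["extrinsics"]);Rm,t=E[:3,:3],E[:3,3];c=-Rm.T@t
    w=np.c_[p,np.ones(len(p))]@Rm
    return c+w*((z-c[2])/w[:,2])[:,None]
E
python3 - <<'E'
from h import *
t=get_image("top");s=get_image("scene")
def cr(u0,v0,ox,oy,pts): return [((x-ox+.5)/7.5+u0-.5,(y-oy+.5)/7.5+v0-.5) for x,y in pts]
b=ray(t,cr(321,227,0,0,[(116,77),(230,167),(210,207),(95,100)]),86)[:,:2]
print("bar top",b.round(1),b.mean(0)); 
m=(b[1]+b[2]-b[0]-b[3])/2;print("len",np.linalg.norm(m),"w",np.linalg.norm(b[1]-b[2]),"yaw",np.degrees(np.arctan2(m[1],m[0])))
# scene bar top: corners
b2=ray(s,cr(284,230,0,300,[(85,367),(225,400),(218,437),(72,405)]),86)[:,:2];m=(b2[1]+b2[2]-b2[0]-b2[3])/2
print("scene bar",b2.mean(0),np.linalg.norm(m),np.degrees(np.arctan2(m[1],m[0])))
g=lambda d,u,v,r:cv2.resize(d["frame"][v-r:v+r,u-r:u+r],None,fx=8,fy=8,interpolation=cv2.INTER_CUBIC)
for n,d,(u,v) in(("top",t,(206,208)),("scene",s,(448,216))):
    im=d["frame"].astype(int);r=14;x=cv2.resize(d["frame"][v-r:v+r,u-r:u+r],None,fx=8,fy=8,interpolation=cv2.INTER_CUBIC).astype(int)
    up=lambda pts:[((X+.5)/8+u-r-.5,(Y+.5)/8+v-r-.5) for X,Y in pts]
    gr=x.mean(2);sat=x[...,0]-x[...,2]
    for nm,mask,z in(("land",(gr>120)&(sat<45),106),("pin",(sat>45),102)):
        k,l,st,ce=cv2.connectedComponentsWithStats(mask.astype(np.uint8))
        for i in range(1,k):
            if 40<st[i,4]<4000: print(n,nm,st[i,4],np.array(up([ce[i]])).round(1),ray(d,up([ce[i]]),z)[0,:2].round(1))
print("rim top",ray(t,[((332+512-600)/2/7.5+186,0)],129)[0])
c=cr(186,188,300,0,[(332,140),(512,140),(422,48),(422,225),(368,140),(470,140),(420,85),(420,195)])
q=ray(t,c,129)[:,:2];print(q.round(1));
c=cr(428,196,300,300,[(358,425),(548,425),(452,345),(452,504)]);print(ray(s,c,129)[:,:2].round(1))
E
```

```text
bar top [[ 520.3 -120.2]
 [ 495.1 -153.5]
 [ 483.5 -148. ]
 [ 513.5 -114.3]] [ 503.10937891 -134.01962259]
len 43.431949773034475 w 12.910180649113455 yaw -129.510633241452
scene bar [ 508.4816685  -134.30369103] 41.66359028195501 52.78087897968274
top land 678 [[193.1 194.9]] [601.2 190.3]
top land 109 [[218.8 194.1]] [604.4 134.6]
top land 280 [[202.6 202.7]] [584.6 168.7]
top land 189 [[199.4 209.7]] [569.3 174.9]
top pin 652 [[205.3 208.3]] [573.4 163.3]
scene land 1912 [[436.6 203.7]] [539.  159.8]
scene land 2463 [[458.7 204.7]] [559.5 201.8]
scene land 489 [[450.2 213.8]] [572.8 174.2]
scene land 130 [[442.5 214.1]] [567.3 159. ]
rim top [1040.22627572  190.69533877  129.        ]
[[572.2 188.7]
 [573.3 137.9]
 [598.9 164.8]
 [548.8 161.9]
 [572.4 178.5]
 [573.1 149.7]
 [588.4 164.7]
 [557.2 162.9]]
[[568.6 137.2]
 [588.8 185.1]
 [555.4 173.6]
 [601.1 148.7]]
```

```bash
cat >> h.py <<'E'
def go(p,psi):
    s=sense();R0=R.from_quat(s["tool_rot"]);c,n=np.cos(np.radians(psi)),np.sin(np.radians(psi))
    Rt=R.from_matrix(np.array([[-n,c,0],[c,n,0],[0,0,-1.]]))
    d=R0.inv().apply(np.array(p)-s["eef_pos"])/250;a=(R0.inv()*Rt).as_rotvec()/(np.pi/2)
    print("d",d.round(4),"a",a.round(4),"t",s["time"])
E
python3 -c "
from h import *
go([400,400,230],20);go([420,390,230],15)"
```

```text
d [-0.8615 -0.506   0.0031] a [-7.000e-04  3.000e-04  5.265e-01] t 0.2
d [-0.9507 -0.5122  0.0031] a [-7.00e-04  3.00e-04  5.82e-01] t 0.2
```

```bash
python3 -m creep '[{"dx":-0.95,"dy":-0.51,"az":0.58},{"dx":-0.95,"dy":-0.51,"az":0.58},{"dx":-0.95,"dy":-0.51,"az":0.58},{"dx":-0.95,"dy":-0.51,"az":0.58},{"dx":-0.95,"dy":-0.51,"az":0.58},{"dx":-0.95,"dy":-0.51,"az":0.58}]' 1 60; python3 -c "
from h import *
print(sense()['joint_pos'].round(2))
go([470,160,230],0)"
```

```text
[-0.91  0.5  -0.43  1.55  0.22  1.14 -0.21]
d [-1.4892 -1.2845  0.004 ] a [-7.000e-04  4.000e-04  7.487e-01] t 0.2$[0]: bad value
```

```bash
python3 -m creep '[{"dx":-0.95,"dy":-0.51,"dz":0,"ax":0,"ay":0,"az":0.58},{"dx":-0.95,"dy":-0.51,"dz":0,"ax":0,"ay":0,"az":0.58},{"dx":-0.95,"dy":-0.51,"dz":0,"ax":0,"ay":0,"az":0.58},{"dx":-0.95,"dy":-0.51,"dz":0,"ax":0,"ay":0,"az":0.58},{"dx":-0.95,"dy":-0.51,"dz":0,"ax":0,"ay":0,"az":0.58},{"dx":-0.95,"dy":-0.51,"dz":0,"ax":0,"ay":0,"az":0.58}]' 1 60; python3 -c "
from h import *
print(sense()['joint_pos'].round(2))
go([470,160,230],-5)"
```

```text
time: 0.95
eef_pos: [421.7, 389.1, 231.2]
tool_rot: [0.609, 0.793, -0.0, 0.0]
ft_force: [-1.5, 0.3, -0.1]
opening: 85.4
finger_force: 0.0
[-0.64  0.34 -0.19  1.75  0.07  1.06 -0.59]
d [-0.9351 -0.0507  0.0058] a [0.0003 0.0005 0.2224] t 0.95
```

```bash
python3 -m creep '[{"dx":-0.93,"dy":-0.05,"dz":0,"ax":0,"ay":0,"az":0.23},{"dx":-0.93,"dy":-0.05,"dz":0,"ax":0,"ay":0,"az":0.23},{"dx":-0.93,"dy":-0.05,"dz":0,"ax":0,"ay":0,"az":0.23},{"dx":-0.93,"dy":-0.05,"dz":0,"ax":0,"ay":0,"az":0.23},{"dx":-0.93,"dy":-0.05,"dz":0,"ax":0,"ay":0,"az":0.23}]'
python3 -m creep '[{"dx":-0.97,"dy":0.22,"dz":0,"ax":0,"ay":0,"az":0.37},{"dx":-0.97,"dy":0.22,"dz":0,"ax":0,"ay":0,"az":0.37},{"dx":-0.97,"dy":0.22,"dz":0,"ax":0,"ay":0,"az":0.37},{"dx":-0.97,"dy":0.22,"dz":0,"ax":0,"ay":0,"az":0.37},{"dx":-0.97,"dy":0.22,"dz":0,"ax":0,"ay":0,"az":0.37},{"dx":-0.97,"dy":0.22,"dz":0,"ax":0,"ay":0,"az":0.37}]'
python3 -c "
from h import *
print(sense()['joint_pos'].round(2))
go([505.5,-134,150],-39)"
```

```text
time: 1.58
eef_pos: [469.3, 161.1, 231.3]
tool_rot: [0.74, 0.672, -0.0, 0.0]
ft_force: [-0.3, 0.6, -0.3]
opening: 85.6
finger_force: 0.0
time: 2.33
eef_pos: [500.8, -80.5, 231.0]
tool_rot: [0.901, 0.434, 0.0, -0.001]
ft_force: [0.6, 0.4, -0.0]
opening: 85.7
finger_force: 0.0
[-0.09  0.22  0.22  1.92 -0.06  1.01 -0.51]
d [-0.156   0.1483  0.3236] a [-0.0008 -0.0004  0.0052] t 2.325
```

```bash
python3 -m creep '[{"dx":-0.156,"dy":0.148,"dz":0.3,"ax":0,"ay":0,"az":0.005},{"dx":-0.156,"dy":0.148,"dz":0.48,"ax":0,"ay":0,"az":0.005},{"dx":-0.156,"dy":0.148,"dz":0.48,"ax":0,"ay":0,"az":0.005},{"dx":-0.156,"dy":0.148,"dz":0.48,"ax":0,"ay":0,"az":0.005},{"dx":-0.156,"dy":0.148,"dz":0.48,"ax":0,"ay":0,"az":0.005}]'
python3 - <<'E'
from h import *
d=get_image("scene");t=get_image("top")
c=lambda i,u,v:cv2.convertScaleAbs(cv2.resize(i["frame"][v-40:v+40,u-40:u+40,::-1],(400,400),interpolation=cv2.INTER_CUBIC),alpha=1.6)
cv2.imwrite("pics/c2.png",np.hstack([c(d,304,240),c(t,341,247)]))
go([505.5,-134,61.5],-39)
E
```

```text
time: 2.95
eef_pos: [507.0, -135.5, 113.5]
tool_rot: [0.903, 0.43, 0.002, 0.001]
ft_force: [0.5, 0.2, -0.5]
opening: 85.3
finger_force: 0.0
d [ 0.0031 -0.0094  0.2077] a [ 0.002  -0.0016 -0.0018] t 3.05
```

View pics/c2.png

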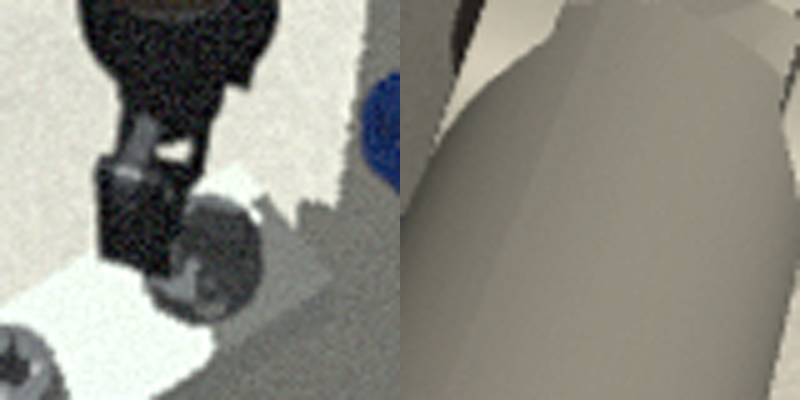

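The scene crop shows one finger at about crop (130,215), beside the head at (205,260). The arm blocks the top view. The alignment looks plausible, so I'll descend and close gently.

```bash
python3 -m creep '[{"dx":0.003,"dy":-0.009,"dz":0.1,"ax":0.002,"ay":-0.001,"az":-0.002},{"dx":0.003,"dy":-0.009,"dz":0.16,"ax":0.002,"ay":-0.001,"az":-0.002},{"dx":0.003,"dy":-0.009,"dz":0.205,"ax":0.002,"ay":-0.001,"az":-0.002},{"dx":0.003,"dy":-0.009,"dz":0.205,"ax":0.002,"ay":-0.001,"az":-0.002},{"dx":0.003,"dy":-0.009,"dz":0.205,"ax":0.002,"ay":-0.001,"az":-0.002}]'
python3 -c "
from h import *
go([505.5,-134,61.5],-39)"
```

```text
time: 3.68
eef_pos: [503.9, -135.1, 60.4]
tool_rot: [0.903, 0.43, -0.001, -0.001]
ft_force: [0.6, 0.2, 0.6]
opening: 85.5
finger_force: 0.0
d [ 0.0076  0.0022 -0.0044] a [-0.0017  0.0009 -0.0011] t 3.675
```

```bash
python3 -m creep '[{"dx":0.004,"dy":0,"dz":-0.003,"ax":0,"ay":0,"az":0},{"dx":0.004,"dy":0,"dz":-0.003,"ax":0,"ay":0,"az":0},{"dx":0.004,"dy":0,"dz":-0.003,"ax":0,"ay":0,"az":0},{"dx":0.004,"dy":0,"dz":-0.003,"ax":0,"ay":0,"az":0},{"dx":0.004,"dy":0,"dz":-0.003,"ax":0,"ay":0,"az":0},{"dx":0.004,"dy":0,"dz":-0.003,"ax":0,"ay":0,"az":0},{"dx":0.004,"dy":0,"dz":-0.003,"ax":0,"ay":0,"az":0},{"dx":0.004,"dy":0,"dz":-0.003,"ax":0,"ay":0,"az":0}]' -1 20
python3 -c "
from h import *
s=sense();print(s['eef_pos'],s['torque'],R.from_quat(s['tool_rot']).apply(s['ft_force'],inverse=True))"
```

```text
time: 4.68
eef_pos: [504.3, -134.2, 60.9]
tool_rot: [0.903, 0.43, -0.001, -0.001]
ft_force: [0.2, 0.3, 3.0]
opening: 11.5
finger_force: 24.8
[ 504.32144044 -134.1943053    60.92068099] [-0.03459559  0.04621519  0.01220822] [ 0.31388108 -0.06248563 -2.95413796]
```

```bash
python3 -m creep '[{"dx":0,"dy":0,"dz":0,"ax":0,"ay":0,"az":0},{"dx":0,"dy":0,"dz":0,"ax":0,"ay":0,"az":0},{"dx":0,"dy":0,"dz":-0.08,"ax":0,"ay":0,"az":0},{"dx":0,"dy":0,"dz":-0.18,"ax":0,"ay":0,"az":0},{"dx":0,"dy":0,"dz":-0.4,"ax":0,"ay":0,"az":0},{"dx":0,"dy":0,"dz":-0.64,"ax":0,"ay":0,"az":0},{"dx":0,"dy":0,"dz":-0.64,"ax":0,"ay":0,"az":0},{"dx":0,"dy":0,"dz":-0.64,"ax":0,"ay":0,"az":0}]' -1 80
python3 -c "
from h import *
go([540,30,221],-30);go([576,163,221],-23)"
```

```text
time: 5.68
eef_pos: [503.9, -133.9, 219.9]
tool_rot: [0.903, 0.43, -0.002, -0.002]
ft_force: [-0.3, 0.6, -1.2]
opening: 10.5
finger_force: 78.7
d [ 0.5999 -0.3011 -0.0042] a [-0.003   0.001  -0.1009] t 5.675
d [ 1.1037 -0.5247 -0.0042] a [-0.003   0.0009 -0.1786] t 5.675
```

```bash
python3 -m creep '[{"dx":0.2,"dy":-0.1,"dz":-0.02,"ax":0,"ay":0,"az":-0.05},{"dx":0.95,"dy":-0.45,"dz":-0.03,"ax":-0.003,"ay":0,"az":-0.179},{"dx":0.95,"dy":-0.45,"dz":-0.03,"ax":-0.003,"ay":0,"az":-0.179},{"dx":0.95,"dy":-0.45,"dz":-0.03,"ax":-0.003,"ay":0,"az":-0.179},{"dx":0.95,"dy":-0.45,"dz":-0.03,"ax":-0.003,"ay":0,"az":-0.179},{"dx":0.95,"dy":-0.45,"dz":-0.03,"ax":-0.003,"ay":0,"az":-0.179},{"dx":0.95,"dy":-0.45,"dz":-0.03,"ax":-0.003,"ay":0,"az":-0.179}]'
python3 - <<'E'
from h import *
t=get_image("top");d=get_image("scene")
c=lambda i,u,v:cv2.convertScaleAbs(cv2.resize(i["frame"][v-60:v+60,u-60:u+60,::-1],(400,400),interpolation=cv2.INTER_CUBIC),alpha=1.6)
cv2.imwrite("pics/c3.png",np.hstack([c(d,440,190),c(t,206,208)]))
go([576,163,221],-23)
E
```

```text
time: 6.55
eef_pos: [566.3, 118.2, 226.9]
tool_rot: [0.835, 0.551, -0.002, 0.001]
ft_force: [0.4, -0.9, -0.5]
opening: 10.7
finger_force: 78.6
d [ 0.1796 -0.0372  0.0265] a [ 0.0005  0.0018 -0.0021] t 6.65
```

View pics/c3.png

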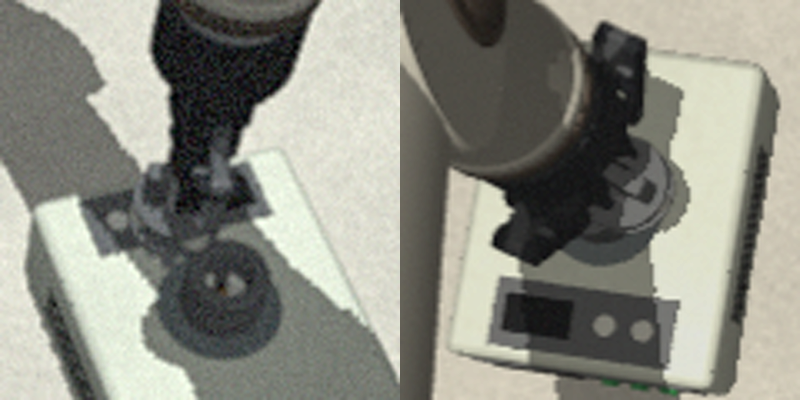

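The scene crop shows the head near the collar: head at crop (175,205), collar at (220,290). Using displacements between the bar and port in the same camera cancels calibration bias, which gives a TCP target of about (574.3,162.8).

```bash
python3 -m creep '[{"dx":0.176,"dy":-0.031,"dz":0.03,"ax":0,"ay":0.002,"az":-0.002},{"dx":0.176,"dy":-0.031,"dz":0.1,"ax":0,"ay":0.002,"az":-0.002},{"dx":0.176,"dy":-0.031,"dz":0.12,"ax":0,"ay":0.002,"az":-0.002},{"dx":0.176,"dy":-0.031,"dz":0.12,"ax":0,"ay":0.002,"az":-0.002}]'
python3 - <<'E'
from h import *
t=get_image("top");d=get_image("scene")
c=lambda i,u,v:cv2.convertScaleAbs(cv2.resize(i["frame"][v-30:v+30,u-30:u+30,::-1],(400,400),interpolation=cv2.INTER_CUBIC),alpha=2.2)
cv2.imwrite("pics/c4.png",np.hstack([c(d,447,195),c(t,206,208)]))
go([574.3,162.8,190],-23)
E
```

```text
time: 7.15
eef_pos: [577.0, 162.3, 197.8]
tool_rot: [0.834, 0.552, 0.0, 0.0]
ft_force: [-0.3, 0.7, -1.0]
opening: 10.2
finger_force: 78.6
d [-0.0064 -0.0119  0.0349] a [ 0.0012 -0.0012  0.001 ] t 7.25
```

View pics/c4.png

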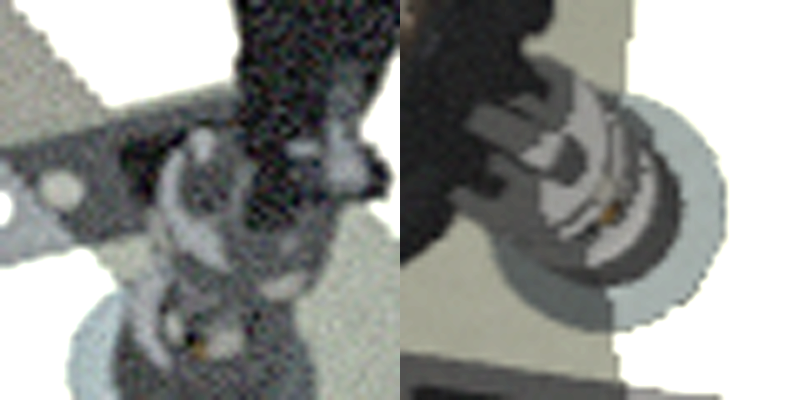

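The top crop shows the head shifted up and left of the collar, the collar ring centred near (610,215) and the pin at (608,213). That matches what perspective would do for a taller object. I'll lower slowly and watch the forces.

```bash
python3 -m creep '[{"dx":-0.006,"dy":-0.012,"dz":0,"ax":0,"ay":0,"az":0},{"dx":-0.006,"dy":-0.012,"dz":0.02,"ax":0,"ay":0,"az":0},{"dx":-0.006,"dy":-0.012,"dz":0.03,"ax":0,"ay":0,"az":0},{"dx":-0.006,"dy":-0.012,"dz":0.04,"ax":0,"ay":0,"az":0},{"dx":-0.006,"dy":-0.012,"dz":0.05,"ax":0,"ay":0,"az":0},{"dx":-0.006,"dy":-0.012,"dz":0.05,"ax":0,"ay":0,"az":0},{"dx":-0.006,"dy":-0.012,"dz":0.05,"ax":0,"ay":0,"az":0}]'
python3 -c "
from h import *
go([574.3,162.8,180],-23);print(sense()['torque'])"
```

```text
time: 8.12
eef_pos: [574.0, 164.3, 185.7]
tool_rot: [0.833, 0.553, 0.001, -0.0]
ft_force: [0.4, 0.6, -1.1]
opening: 10.8
finger_force: 78.6
d [-0.005   0.0035  0.0229] a [ 0.0008 -0.0012  0.0022] t 8.125
[-0.00823223 -0.02785004 -0.04567801]
```

```bash
python3 -m creep '[{"dx":-0.002,"dy":0.002,"dz":0.015,"ax":0,"ay":0,"az":0},{"dx":-0.002,"dy":0.002,"dz":0.03,"ax":0,"ay":0,"az":0},{"dx":-0.002,"dy":0.002,"dz":0.045,"ax":0,"ay":0,"az":0},{"dx":-0.002,"dy":0.002,"dz":0.05,"ax":0,"ay":0,"az":0},{"dx":-0.002,"dy":0.002,"dz":0.05,"ax":0,"ay":0,"az":0}]'
python3 -c "
from h import *
go([574.3,162.8,167],-23);print(sense()['torque'])"
```

```text
time: 8.75
eef_pos: [574.1, 163.6, 173.0]
tool_rot: [0.833, 0.553, 0.001, -0.0]
ft_force: [0.3, -0.2, -1.4]
opening: 10.9
finger_force: 78.6
d [-0.0028  0.0021  0.024 ] a [ 0.0006 -0.001   0.0023] t 8.75
[-0.03429952 -0.01486956  0.03041298]
```

Still free. I'll go on to the drive top (TCP about 167) and 5 mm past it.

```bash
python3 -m creep '[{"dx":0,"dy":0,"dz":0.012,"ax":0,"ay":0,"az":0},{"dx":0,"dy":0,"dz":0.022,"ax":0,"ay":0,"az":0},{"dx":0,"dy":0,"dz":0.032,"ax":0,"ay":0,"az":0},{"dx":0,"dy":0,"dz":0.042,"ax":0,"ay":0,"az":0},{"dx":0,"dy":0,"dz":0.042,"ax":0,"ay":0,"az":0}]'
python3 -c "
from h import *
go([574.3,162.8,155],-23);print(sense()['torque'])"
```

```text
time: 9.38
eef_pos: [574.3, 163.7, 162.9]
tool_rot: [0.833, 0.553, 0.001, -0.0]
ft_force: [-0.8, -1.1, 3.6]
opening: 10.4
finger_force: 79.1
d [-0.0033  0.0015  0.0318] a [ 0.0007 -0.0012  0.0022] t 9.375
[-0.04347955  0.4050575   0.02772754]
```

The tip is 4 mm below the drive top, so it has meshed and is now on the pin. I'll push home.

```bash
python3 -m creep '[{"dx":0,"dy":0,"dz":0.01,"ax":0,"ay":0,"az":0},{"dx":0,"dy":0,"dz":0.02,"ax":0,"ay":0,"az":0},{"dx":0,"dy":0,"dz":0.03,"ax":0,"ay":0,"az":0},{"dx":0,"dy":0,"dz":0.03,"ax":0,"ay":0,"az":0}]'
python3 -c "
from h import *
go([574.3,162.8,154],-23);print(sense()['torque'])"
```

```text
time: 9.88
eef_pos: [574.4, 163.7, 155.5]
tool_rot: [0.833, 0.553, 0.001, -0.0]
ft_force: [-2.1, -0.4, 5.5]
opening: 10.4
finger_force: 79.7
d [-0.0035  0.0012  0.0059] a [ 0.0009 -0.0014  0.0022] t 9.875
[-0.18037835  0.55061846  0.04107818]
```

```bash
for i in 1 2; do python3 -m creep '[{"dx":0,"dy":0,"dz":0.005,"ax":0,"ay":0,"az":0},{"dx":0,"dy":0,"dz":0.01,"ax":0,"ay":0,"az":0},{"dx":0,"dy":0,"dz":0.01,"ax":0,"ay":0,"az":0}]' | egrep 'eef|ft'; done
```

```text
eef_pos: [574.5, 163.8, 154.1]
ft_force: [-4.8, -1.0, 11.4]
eef_pos: [574.5, 163.8, 154.0]
ft_force: [-10.4, -3.3, 28.7]
```

```bash
python3 -m creep '[{"dx":0,"dy":0,"dz":0,"ax":0,"ay":0,"az":0},{"dx":0,"dy":0,"dz":0,"ax":0,"ay":0,"az":0},{"dx":0,"dy":0,"dz":0,"ax":0,"ay":0,"az":0},{"dx":0,"dy":0,"dz":0,"ax":0,"ay":0,"az":0}]'
python3 - <<'E'
from h import *
t=get_image("top");d=get_image("scene")
c=lambda i,u,v:cv2.convertScaleAbs(cv2.resize(i["frame"][v-30:v+30,u-30:u+30,::-1],(400,400),interpolation=cv2.INTER_CUBIC),alpha=2)
cv2.imwrite("pics/c5.png",np.hstack([c(d,447,205),c(t,206,208)]))
E
```

```text
time: 11.12
eef_pos: [574.6, 163.8, 154.1]
tool_rot: [0.833, 0.553, 0.002, -0.0]
ft_force: [-10.2, -2.8, 28.3]
opening: 10.8
finger_force: 82.8
```

View pics/c5.png

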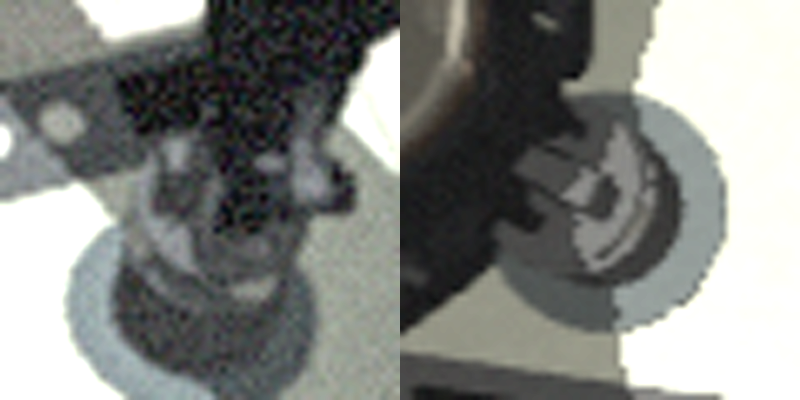

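In both views the disc sits on the collar's rim with no gap: scene crop around (215,280), top crop around (620,215). Height is 154 mm and the push is steady at 28 N.

```bash
python3 -c "
from cell import *
print(close_job())"
```

```text
the job is handed in; nothing more can be done
None
```

The bar-grip head is meshed in the drive with its disc on the collar's rim (TCP at 154 mm, matching the hard stop), still gripped and pressed down with about 28 N, and I've handed the job in.

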